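# Try the plungers of two glass syringes, pack the sound one, scrap the one that binds

### The arm

A 7-joint arm with a two-finger parallel gripper is mounted at the origin on the work surface. World frame = base frame: x ahead of the robot, y to its left, z up, the work surface at z = 0. Lengths are in m, angles in rad, forces in N, time in s.
With the tool pointing down it reaches from about 0.425 to 0.825 m from the base axis. Payload 3.6 kg.
Tool frame: the origin (TCP) lies at the centre of the arm's flange, where the gripper is bolted on; the fingertips stand 186 mm ahead of it and the grasp point (between the pads) lies 167 mm ahead of it; z points along the fingers, y is the line along which they close (so a half turn about z gives the same grasp; the last joint's range is limited). The gripper opens to 93 mm and grips with 3 to 60 N. Pads are 15 mm wide; open, the fingers measure 128 mm over their backs; the gripper's body (75 mm by 188 mm) begins 65 mm behind the grasp point.
Start: joints at [1.131, 0.615, -0.013, 1.423, 0.008, 1.103, -0.04], TCP at [0.261, -0.595, 0.405] pointing down, gripper open.
Joint ranges: [-3.12, 3.12], [-0.3, 2.06], [-1.34, 1.32], [0.26, 2.42], [-1.36, 4.5], [0.01, 1.98], [-2.84, 2.84]. Speed limits (rad/s): [2.79, 2.79, 3.14, 3.14, 3.14, 3.14, 3.14].

### API

Orientations are given as [roll, pitch, yaw] about the fixed x, y, z axes, in that order (R = Rz(yaw) Ry(pitch) Rx(roll)).
In Python, from cell import robot, viewer gives the robot as it stands. The module is installed in compiled form; this text tells all that it offers.
- The arm moves only by the tool servo_tool, never from a script. Its argument "series" is text: rows parted by semicolons, each of 7 numbers parted by spaces: the turn, a rotation vector about the tool's x, y, z in degrees, then the shift along the tool's x, y, z in m, then the closure, from 0 (fully open) to 1 (shut). A call has 1 to 5 rows; each row is the pose to reach, as a shift and turn from the pose commanded when the call began, along the tool's axes at that moment; what a row does not reach only later rows make up. A row lasts 1/8 s, in which the tool goes at most 62.5 mm and 10.7 degrees, less where a joint would pass 70% of its speed; a pose out of reach is approached as far as the arm can. A call with a gripper value outside its range is refused whole. The fingers move at their own pace and stop on an object; the grip force is fixed at half the most. Time passes only in rows, so rows that repeat a pose let the fingers close. It gives the time, the measured TCP pose, the force, the opening and the grip force at its end, in the units of the state.
- robot.state(): the state, without advancing time (a new reading comes with each control period).
- viewer.read_camera(name): name is "side" or "top"; returns (picture, depth): 400x640x3 uint8, red, green, blue; 400x640 float32, m along the optical axis (not along the pixel's ray), 0 where there is no reading.
- viewer.camera_model(name): a dict with "fovy" (degrees; the focal length in pixels is half the picture's height over the tangent of half this angle, whatever the lens; pixels are square), "cx", "cy" (the principal point, pixels), "k1" (the pictures are not rectified: a ray, as slopes to the right and down, at radius r is drawn at 1 + k1 r^2 times it, then the intrinsics apply), "cam_to_world" (4x4, takes a point from camera to world coordinates). Camera axes: x right, y down, z forward; pixel columns grow to the right and rows downward; lengths in m; the calibration is good to about 2 mm. A picture is of the moment at which its call begins. camera_model takes no time and is no camera call.
- robot.hand_in(): hands the job in; it is judged then, once.
The state is a dict: "t": time; "joint_pos": joint angles; "joint_vel": joint speeds; "joint_torque": joint torques, N m; "tool_pos": TCP position; "tcp_rot": TCP orientation; "force": force on the tool from outside, world axes, zero at the start; "wrist_torque": the same for the moment, N m; "finger_gap": opening from 0.0 (shut) to 1.0 (fully open); "grasp_force": force on a finger pad.
Only numpy, scipy, OpenCV 4.12 (cv2) and the standard library are available. Lean on these libraries where they do the work, as an engineer would, in place of code of your own. Each camera call takes 0.05 s, during which the arm holds its last target. There are 200 camera calls.

### The job

Push the plunger of each of the two glass syringes in the cradle slowly: one runs freely and must go fully home; the other binds part-way, so push it until you feel the resistance rise and stop there without forcing it. Pack the free-running syringe, plunger home, in the empty bay of the transit box, seated in its two notches, and lay the one that binds in the cullet tray with its plunger left where it stuck. Glass breaks: set each syringe down, never drop it, and do not disturb anything else on the bench.

Things in the scene. Friction and masses are not known exactly. Their poses are not given: they have to be found in the camera images.
- syringe_a_mid (a point): middle of the barrel, on its axis, of one of two look-alike 100 ml frosted-glass syringes, at first lying level in the cradle, either one in either lane. x runs along the barrel to the nozzle, z is up. Barrel 120 mm long (x -60 to 60), 38 mm across; grasp it here, across the barrel, and lift straight up
- syringe_b_mid (a point): middle of the barrel, on its axis, of one of two look-alike 100 ml frosted-glass syringes, at first lying level in the cradle, either one in either lane. x runs along the barrel to the nozzle, z is up. Barrel 120 mm long (x -60 to 60), 38 mm across; grasp it here, across the barrel, and lift straight up
- syringe_a: the glass body of syringe_a; same point and axes as syringe_a_mid. An oblong finger flange, 64 mm wide, 40 mm high, 7 mm thick, sits on the plunger end of the barrel (x -60 to -53); the 13 mm nozzle ends at x +76. About 220 to 340 g with its plunger
- syringe_b: the glass body of syringe_b; same point and axes as syringe_b_mid. An oblong finger flange, 64 mm wide, 40 mm high, 7 mm thick, sits on the plunger end of the barrel (x -60 to -53); the 13 mm nozzle ends at x +76. About 220 to 340 g with its plunger
- disc_a: thumb disc of the cobalt-blue glass plunger of syringe_a, 40 mm across, 8 mm thick. This point: centre of its outer face, on the barrel's axis, 127 mm behind the barrel's middle when fully out, 72 mm when fully home (4 mm then remain between disc and flange). x points to the nozzle: push that way
- disc_b: thumb disc of the cobalt-blue glass plunger of syringe_b, 40 mm across, 8 mm thick. This point: centre of its outer face, on the barrel's axis, 127 mm behind the barrel's middle when fully out, 72 mm when fully home (4 mm then remain between disc and flange). x points to the nozzle: push that way
- plunger_a (a joint): plunger of syringe_a, m: 0 fully out, 0.055 fully home; starts at 0 to 0.010. Sound: an even drag of 2 to 4 N all the way, and it stays where left. Faulty (a cork bung left in the bore): from about 0.027 the resistance climbs about 1.2 N per mm, solid at about 0.039; it springs back a little when let go
- plunger_b (a joint): plunger of syringe_b, m: 0 fully out, 0.055 fully home; starts at 0 to 0.010. Sound: an even drag of 2 to 4 N all the way, and it stays where left. Faulty (a cork bung left in the bore): from about 0.027 the resistance climbs about 1.2 N per mm, solid at about 0.039; it springs back a little when let go
- cradle: wooden try-out cradle screwed to the bench, base 130 x 176 x 12 mm; origin under its centre, x along its two lanes (y -48, +48). The barrels lie in V notches of two cross-bars 12 mm thick, 37 mm high, axis 45 mm above the table. The flange bears on the robot-side face of the near bar (x -52), which takes the thrust when a plunger is pushed in +x
- transit_box: open plywood box 210 x 200 mm, walls 7 mm thick, 30 mm high; origin under its centre. Two cross-bars 12 mm thick, 37 mm high (x -36, +36) have 90 degree V notches for two bays: y +42 already holds a packed syringe, y -42 is empty. It stands left or right of the cradle
- free_bay (a point): where the barrel's middle shall lie in the empty bay: 45 mm above the table, x along the bay. The barrel rests level in both V notches, its flange beyond a bar; it may point either way. Turned to +x, as the packed one, it has 11 mm of play forward until the flange meets the bar, 26 mm back to the box's end wall
- cullet_tray: shallow pressed-steel tray 250 x 190 mm, rim 28 mm high, floor 3 mm thick; origin under its centre. A scrapped tumbler stands in the corner at about x +70, y +48; the side below y +10 is free (best y -30): a syringe lies flat there along x, axis 20 mm above the floor. On the other side of the cradle from the box
- packed_syringe_mid (a point): middle of the barrel of the syringe already packed in the other bay, like the others, plunger home, wedged fast in its notches
- tumbler_mid (a point): clear glass tumbler, 62 mm across, 85 mm high, standing in the tray's corner. This point is at its centre, 43 mm above its underside. Leave it where it is
- jar_mid (a point): white paste jar with a metal lid, 68 mm across, 75 mm high, beyond the cradle. This point is at its centre, 38 mm above its underside. Leave it where it is
- paperweight_mid (a point): cobalt glass paperweight, a ball 90 mm across and 86 mm high, beyond the cradle. This point is at its centre, 43 mm above its underside. Leave it where it is
- jacks_mid (a point): steel jacks (glass tongs), 190 mm long, 12 mm high, lying beyond the cradle. This point is at its centre, 6 mm above its underside. Leave it where it is
Mind the look-alikes: they are no part of the job. What is shaped like the syringe_a but pink or yellow is not meant.

How it is judged:
By the outcome, as a careful person would: the job done as asked, in the order asked, and still so for the second after the job is handed in, with the robot touching nothing.
It also fails if it takes over 61 s, if anything falls off the work surface, if the arm or the gripper's body presses on something with over 40 N, if the wrist force passes 120 N, or if a joint passes its speed limit or range.

## Working session

There is one attempt and no reset: what is moved stays moved. The work goes in short steps, Python scripts to look and compute and a tool call to move; the robot and the scene stay as the last step left them, time stands still between calls to the robot, and variables do not carry over. Pictures are saved under pics/ and viewed, at most 10 in all, crops included, and the job is handed in when it is done.

Besides the shell and the picture viewer there is one more tool, called as a command line: name --argument value ..., lists and objects as JSON in quotes. servo_tool: Moves the arm, as the interface text tells. Its arguments: {"type":"object","properties":{"series":{"type":"string"}},"required":["series"]}

```bash
mkdir -p pics; cat > h.py <<'E'
import numpy as np, cv2
from cell import robot, viewer
def cam(n):
    m=viewer.camera_model(n); f=200/np.tan(np.radians(m["fovy"])/2)
    return m,f,np.array(m["cam_to_world"])
def slopes(n,u,v):
    m,f,T=cam(n); a=np.stack([(np.asarray(u,float)-m["cx"])/f,(np.asarray(v,float)-m["cy"])/f],-1)
    s=a.copy()
    for _ in range(30): s=a/(1+m["k1"]*(s**2).sum(-1,keepdims=True))
    return s,T
def onz(n,u,v,z):
    s,T=slopes(n,u,v); d=np.concatenate([s,np.ones(s.shape[:-1]+(1,))],-1)@T[:3,:3].T
    return T[:3,3]+d*((z-T[2,3])/d[...,2:])
def cloud(n,D):
    v,u=np.mgrid[:400,:640]; s,T=slopes(n,u,v)
    return (np.concatenate([s,np.ones(s.shape[:-1]+(1,))],-1)*D[...,None])@T[:3,:3].T+T[:3,3]
E
python3 - <<'E'
from h import *
for n in("top","side"):
    p,d=viewer.read_camera(n); cv2.imwrite(f"pics/{n}0.png",p[...,::-1]); np.savez(f"{n}0.npz",p=p,d=d)
    m,f,T=cam(n); print(n,f,m["k1"],T.round(3).tolist())
s=robot.state(); print({k:np.round(s[k],4).tolist() for k in s})
E
```

```text
top 441.6398256945792 -0.08461617413614576 [[0.014, -0.995, 0.098, 0.358], [-0.999, -0.016, -0.027, 0.04], [0.029, -0.097, -0.995, 1.382], [0.0, 0.0, 0.0, 1.0]]
side 385.4647284966743 -0.01903666733454438 [[-0.856, -0.324, 0.402, 0.067], [-0.516, 0.556, -0.652, 0.74], [-0.013, -0.766, -0.643, 0.786], [0.0, 0.0, 0.0, 1.0]]
{'t': 0.1, 'joint_pos': [1.1315, 0.6158, -0.0126, 1.4247, 0.0081, 1.1034, -0.0404], 'joint_vel': [0.001, -0.0016, 0.0017, -0.0026, 0.0018, -0.0, 0.0001], 'joint_torque': [0.0012, -46.004, 0.2102, -16.6246, -0.0611, 0.017, 0.0001], 'tool_pos': [0.2607, -0.5951, 0.4037], 'tcp_rot': [-3.1393, 0.0, 0.4129], 'force': [0.2773, 0.5434, 0.4757], 'wrist_torque': [0.0215, -0.0046, 0.0172], 'grasp_force': 0.0, 'finger_gap': 0.9993}
```

View pics/top0.png

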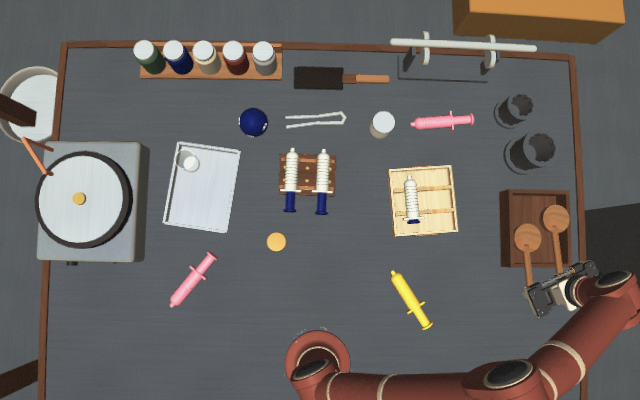

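View pics/side0.png

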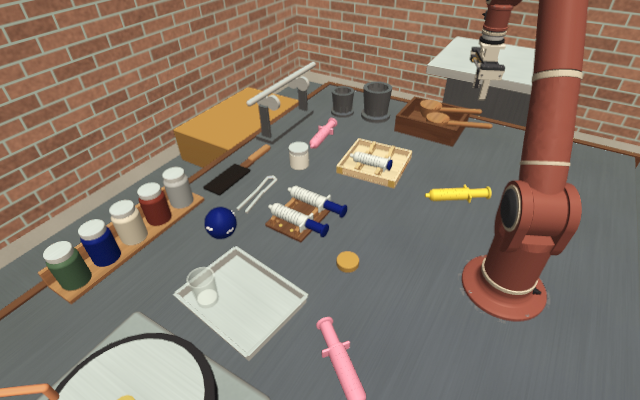

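The top view shows the cradle at (307,175) with its syringes at columns 291 and 323, nozzles up (+x) and blue plungers around row 202. The box is at (423,200) with its right-hand bay empty. The tray is at (202,187) with the tumbler at (188,160). Pink and yellow decoys lie elsewhere. Next I'll measure positions.

```bash
cat > meas.py <<'E'
from h import *
def blobs(mask,amin):
    n,l,st,c=cv2.connectedComponentsWithStats(mask.astype(np.uint8)); return [(l==i) for i in range(1,n) if st[i,4]>=amin]
def line(P):  # xy minAreaRect
    r=cv2.minAreaRect(P[:,:2].astype(np.float32)); return np.round(r[0],4),np.round(r[1],4),round(r[2],1)
E
python3 - <<'E'
from meas import *
z=np.load("top0.npz"); p,d=z["p"],z["d"]; C=cloud("top",d); hsv=cv2.cvtColor(p,cv2.COLOR_RGB2HSV)
roi=np.zeros((400,640),bool); roi[130:250,150:470]=1
print("table z",np.median(C[240:260,300:340,2]))
blue=(hsv[...,0]>105)&(hsv[...,0]<130)&(hsv[...,1]>130)&roi
for b in blobs(blue,15):
    P=C[b]; print("blue",np.argwhere(b).mean(0).round(1),line(P),"z",np.percentile(P[:,2],[5,50,95]).round(4),"x",np.percentile(P[:,0],[1,99]).round(4),"y",P[:,1].mean().round(4))
white=(hsv[...,1]<60)&(hsv[...,2]>130)&roi
for nm,(a,b_) in {"L":(280,302),"R":(314,334),"packed":(400,424)}.items():
    m=white.copy(); m[:,:a]=0; m[:,b_:]=0; m&=(C[...,2]>.05)
    P=C[m]; print(nm,m.sum(),line(P),np.percentile(P[:,2],[50,98]).round(4))
    # axis fit: median y per x of barrel
    q=P[P[:,2]>.055]; f=np.polyfit(q[:,0],q[:,1],1); print("  fit",f.round(4),q[:,0].min().round(4),q[:,0].max().round(4))
tray=(hsv[...,1]<40)&(hsv[...,2]>110)&roi; tray[:,250:]=0
b=max(blobs(tray,500),key=np.sum); print("tray",line(C[b]),line(onz("top",*np.argwhere(b)[:,::-1].T,0.028)))
bx=(hsv[...,0]>8)&(hsv[...,0]<35)&(hsv[...,1]>40)&roi; bx[:,:380]=0
b=max(blobs(bx,300),key=np.sum); print("box",line(C[b]),np.percentile(C[b][:,2],[2,50,98]).round(4))
cr=(hsv[...,0]<20)&(hsv[...,1]>80)&roi; cr[:,:275]=0; cr[:,340:]=0; cr[225:]=0
b=max(blobs(cr,50),key=np.sum); b=cr; print("cradle",line(C[b]))
big=cv2.resize(p[135:245,160:470],None,fx=2.5,fy=2.5,interpolation=cv2.INTER_CUBIC); cv2.imwrite("pics/crop1.png",big[...,::-1])
E
```

```text
table z 0.0008319886142118538
blue [132.  253.1] (array([0.7025, 0.2083]), array([0.0152, 0.0642]), 3.2) z [0.0431 0.0574 0.0697] x [0.695  0.7089] y 0.2085
blue [202.1 289.7] (array([0.4892, 0.0922]), array([0.0582, 0.0327]), 0.9) z [0.0514 0.0574 0.0647] x [0.4602 0.5182] y 0.0919
blue [203.8 321.4] (array([0.4348, 0.0052]), array([0.0368, 0.1656]), 78.2) z [0.0497 0.0579 0.0629] x [0.4536 0.5167] y -0.0035
blue [221.2 413.1] (array([ 0.4355, -0.2818]), array([0.0091, 0.0294]), 7.7) z [0.0554 0.062  0.0671] x [0.4296 0.4391] y -0.2816
L 477 (array([0.5032, 0.0883]), array([0.3006, 0.0615]), 6.7) [0.0611 0.0685]
  fit [0.0348 0.0704] 0.3575 0.6445
R 476 (array([ 0.586, -0.003]), array([0.1346, 0.0513]), 3.2) [0.0609 0.0679]
  fit [-0.015   0.0036] 0.5186 0.6493
packed 480 (array([ 0.5095, -0.2834]), array([0.0611, 0.1366]), 89.2) [0.061  0.0685]
  fit [ 0.0799 -0.3183] 0.4415 0.5648
tray (array([0.5226, 0.2511]), array([0.4616, 0.2716]), 82.4) (array([0.5351, 0.3682]), array([0.2057, 0.2654]), 82.3)
box (array([ 0.4931, -0.192 ]), array([0.224 , 0.4889]), 5.7) [0.0009 0.0094 0.042 ]
cradle (array([0.5016, 0.0439]), array([0.1761, 0.2878]), 88.5)
```

View pics/crop1.png

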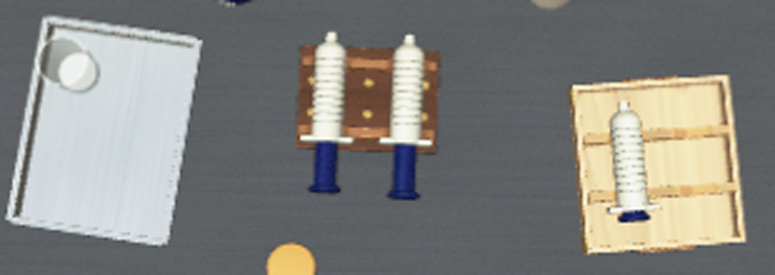

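The crop confirms it: left syringe barrel at crop x≈329, right at ≈408, with the right plunger further out. Tray rim corners are (43,17), (200,37), (168,244), (8,221), and box corners (570,87), (728,77), (745,242), (587,253).

```bash
cat >> meas.py <<'E'
def axis(mask,u0,u1,v0,v1,z=0.045):
    c=[]
    for v in range(v0,v1):
        u=np.where(mask[v,u0:u1])[0]
        if len(u)>5: c.append((u.min()+u.max())/2+u0)
        else: c.append(np.nan)
    c=np.array(c); ok=~np.isnan(c); v=np.arange(v0,v1)[ok]; return onz("top",c[ok],v,z)
E
python3 - <<'E'
from meas import *
z=np.load("top0.npz"); p,d=z["p"],z["d"]; hsv=cv2.cvtColor(p,cv2.COLOR_RGB2HSV)
white=(hsv[...,1]<70)&(hsv[...,2]>140)
blue=(hsv[...,0]>105)&(hsv[...,0]<130)&(hsv[...,1]>130)
for nm,(a,b,v0,v1) in {"L":(280,303,158,187),"R":(313,335,158,187),"pk":(400,421,184,213)}.items():
    Q=axis(white,a,b,v0,v1); f=np.polyfit(Q[:,0],Q[:,1],1); r=Q[:,1]-np.polyval(f,Q[:,0]); k=abs(r)<.003; f=np.polyfit(Q[k,0],Q[k,1],1)
    m=white.copy(); m[:,:a]=0;m[:,b:]=0; uc=(a+b)//2
    rows=np.where(m[140:230].sum(1)>=2)[0]+140; wide=white[140:230,a-4:b+4].sum(1)
    print(nm,"fit",f.round(4),"yaw",np.degrees(np.arctan(f[0])).round(2),"k",k.sum(),"rows",rows.min(),rows.max(),"flange rows",[(140+i,int(w)) for i,w in enumerate(wide) if w>17])
    print("   nozzle x(z.045)",onz("top",uc,rows.min(),.045)[:2].round(4), "flange fwd/back z.055",[onz("top",uc,140+i,.06)[0].round(4) for i,w in enumerate(wide) if w>20])
    mb=blue.copy(); mb[:,:a-4]=0; mb[:,b+4:]=0; mb[:185]=0; br=np.where(mb.sum(1)>=2)[0]; bb=np.argwhere(mb&(np.arange(400)[:,None]>br.max()-4)); print("   blue rows",br.min(),br.max(),"disc back x at z .045",onz("top",bb[:,1].mean(),br.max()+.5,.045)[:2].round(4),"at .06",onz("top",bb[:,1].mean(),br.max()+.5,.06)[0].round(4))
for nm,h,c in (("tray",.028,[(43,17),(200,37),(168,244),(8,221)]),("box",.03,[(570,87),(728,77),(745,242),(587,253)]),("cradle_base",.012,[(299,45),(440,51),(437,153),(298,150)])):
    c=np.array(c)/2.5+[160,135]-.3; W=onz("top",c[:,0],c[:,1],h)
    print(nm,W[:,:2].round(4).tolist(),"c",W.mean(0)[:2].round(4),"sides",np.linalg.norm(np.diff(W[[0,1,2,3,0]],axis=0),axis=1).round(3),"yawx",[np.degrees(np.arctan2(*(W[i]-W[j])[[1,0]])).round(1) for i,j in((0,3),(1,2))])
E
```

```text
L fit [-0.0283  0.1071] yaw -1.62 k 29 rows 148 191 flange rows [(190, 21)]
   nozzle x(z.045) [0.6561 0.0918] flange fwd/back z.055 [np.float64(0.5239)]
   blue rows 192 211 disc back x at z .045 [0.46   0.0922] at .06 0.4588
R fit [-0.0334  0.0137] yaw -1.91 k 29 rows 149 192 flange rows [(191, 21)]
   nozzle x(z.045) [ 0.655 -0.01 ] flange fwd/back z.055 [np.float64(0.5225)]
   blue rows 193 214 disc back x at z .045 [ 0.4524 -0.0042] at .06 0.4513
pk fit [-0.0193 -0.2671] yaw -1.1 k 23 rows 167 229 flange rows [(168, 23), (173, 19), (174, 19), (175, 23), (176, 23), (177, 23), (178, 24), (179, 27), (180, 28), (181, 28), (182, 29), (183, 27), (184, 26), (185, 28), (186, 23), (187, 18), (192, 19), (193, 19), (194, 28), (195, 25), (196, 27), (197, 28), (198, 28), (199, 28), (200, 27), (201, 27), (202, 27), (203, 25), (204, 24), (205, 24), (206, 26), (207, 27), (208, 25), (209, 24), (210, 21), (216, 21), (217, 25), (218, 24), (224, 20), (225, 18), (227, 18), (228, 20), (229, 18)]
   nozzle x(z.045) [ 0.6041 -0.2775] flange fwd/back z.055 [np.float64(0.5982), np.float64(0.5765), np.flo
[... 504 characters left out ...]
4752), np.float64(0.4721), np.float64(0.4691), np.float64(0.4509), np.float64(0.4478), np.float64(0.4448)]
   blue rows 220 223 disc back x at z .045 [ 0.429  -0.2857] at .06 0.4282
tray [[0.675, 0.4501], [0.6523, 0.2521], [0.3944, 0.283], [0.4191, 0.4814]] c [0.5352 0.3666] sides [0.199 0.26  0.2   0.258] yawx [np.float64(-7.0), np.float64(-6.8)]
box [[0.5974, -0.2104], [0.6146, -0.4122], [0.4068, -0.4305], [0.3908, -0.2312]] c [ 0.5024 -0.3211] sides [0.203 0.209 0.2   0.208] yawx [np.float64(5.8), np.float64(5.0)]
cradle_base [[0.6477, 0.1296], [0.6434, -0.0484], [0.5136, -0.0459], [0.5145, 0.1277]] c [0.5798 0.0407] sides [0.178 0.13  0.174 0.133] yawx [np.float64(0.8), np.float64(-1.1)]
```

```bash
cat > go.py <<'E'
import sys
from h import *
from scipy.spatial.transform import Rotation as R
# usage: go.py x y z yawdeg -> turn(deg) and shift in tool axes
s=robot.state(); x,y,z,yaw=map(float,sys.argv[1:5])
A=R.from_euler("xyz",s["tcp_rot"]); B=R.from_euler("xyz",[np.pi,0,np.radians(yaw)])
print("t",round(s["t"],2),"pos",np.round(s["tool_pos"],4),"F",np.round(s["force"],2),"gap",round(s["finger_gap"],3))
print("turn",np.degrees((A.inv()*B).as_rotvec()).round(2),"shift",(A.inv().apply(np.array([x,y,z])-s["tool_pos"])).round(4))
E
python3 go.py .434 -.004 .30 -1.2
```

```text
t 0.1 pos [ 0.2607 -0.5951  0.4037] F [0.28 0.54 0.48] gap 0.999
turn [-0.13  0.03 24.86] shift [ 0.3959 -0.4717  0.1048]
```

servo_tool --series "-0.1 0 5 0.04 -0.047 0.01 1; -0.1 0 10 0.08 -0.094 0.02 1; -0.1 0 15 0.12 -0.141 0.03 1; -0.1 0 20 0.16 -0.189 0.04 1; -0.1 0 24.9 0.198 -0.236 0.05 1"

```text
t: 0.72
tool_pos: [0.3478, -0.2977, 0.3544]
tcp_rot: [3.14, -0.001, -0.024]
force: [1.3, 0.8, 0.3]
finger_gap: 0.512
grasp_force: 0.0
```

```bash
python3 go.py .434 -.004 .28 -1.2
```

```text
t 0.72 pos [ 0.3478 -0.2977  0.3544] F [1.34 0.84 0.32] gap 0.512
turn [ 0.08 -0.04 -0.2 ] shift [ 0.0789 -0.2958  0.074 ]
```

servo_tool --series "0 0 0 0.016 -0.06 0.015 1; 0 0 0 0.032 -0.12 0.03 1; 0 0 0 0.048 -0.18 0.045 1; 0 0 0 0.064 -0.24 0.06 1; 0 0 0 0.079 -0.296 0.074 1"

```text
t: 1.35
tool_pos: [0.4326, -0.0064, 0.2805]
tcp_rot: [3.14, -0.001, -0.022]
force: [1.7, -0.1, -0.2]
finger_gap: 0.014
grasp_force: 0.0
```

```bash
python3 go.py .434 -.0035 .212 -1.2
```

```text
t 1.35 pos [ 0.4326 -0.0064  0.2805] F [ 1.71 -0.08 -0.17] gap 0.014
turn [ 0.1  -0.05 -0.07] shift [ 0.0013 -0.003   0.0685]
```

servo_tool --series "0 0 0 0.001 -0.001 0.03 1; 0 0 0 0.001 -0.001 0.055 1; 0 0 0 0.001 -0.001 0.068 1; 0 0 0 0.001 -0.001 0.068 1; 0 0 0 0.001 -0.001 0.068 1"

```text
t: 1.98
tool_pos: [0.4335, -0.0076, 0.2135]
tcp_rot: [3.14, -0.002, -0.022]
force: [0.4, -0.1, 0.1]
finger_gap: 0.004
grasp_force: 0.0
```

servo_tool --series "0 0 0 0.0025 0 0 1; 0 0 0 0.005 0 0 1; 0 0 0 0.0075 0 0 1; 0 0 0 0.01 0 0 1; 0 0 0 0.0125 0 0 1"

```text
t: 2.6
tool_pos: [0.4454, -0.0076, 0.2129]
tcp_rot: [3.14, 0.001, -0.022]
force: [-2.1, 0.2, 0.7]
finger_gap: 0.004
grasp_force: 1.0
```

servo_tool --series "0 0 0 0.0025 0 0 1; 0 0 0 0.005 0 0 1; 0 0 0 0.0075 0 0 1; 0 0 0 0.01 0 0 1; 0 0 0 0.0125 0 0 1"

```text
t: 3.22
tool_pos: [0.4583, -0.0079, 0.2129]
tcp_rot: [3.14, -0.0, -0.022]
force: [-2.7, -0.5, 1.6]
finger_gap: 0.007
grasp_force: 1.2
```

servo_tool --series "0 0 0 0.0025 -0.001 0 1; 0 0 0 0.005 -0.002 0 1; 0 0 0 0.0075 -0.003 0 1; 0 0 0 0.01 -0.003 0 1; 0 0 0 0.012 -0.003 0 1"

```text
t: 3.85
tool_pos: [0.4704, -0.0052, 0.2129]
tcp_rot: [3.14, -0.0, -0.022]
force: [-2.9, -2.1, 0.9]
finger_gap: 0.009
grasp_force: 1.4
```

servo_tool --series "0 0 0 0.0007 0 0 1; 0 0 0 0.0014 0 0 1; 0 0 0 0.002 0 0 1; 0 0 0 0.002 0 0 1; 0 0 0 0.002 0 0 1"

```text
t: 4.47
tool_pos: [0.4721, -0.0052, 0.2129]
tcp_rot: [3.14, 0.0, -0.022]
force: [-4.4, -1.5, 0.9]
finger_gap: 0.008
grasp_force: 1.7
```

servo_tool --series "0 0 0 0.0005 0 0 1; 0 0 0 0.001 0 0 1; 0 0 0 0.0015 0 0 1; 0 0 0 0.0015 0 0 1; 0 0 0 0.0015 0 0 1"

```text
t: 5.1
tool_pos: [0.4737, -0.0052, 0.2129]
tcp_rot: [3.14, -0.0, -0.022]
force: [-4.2, -1.7, 0.3]
finger_gap: 0.008
grasp_force: 2.0
```

servo_tool --series "0 0 0 0.0005 0 0 1; 0 0 0 0.001 0 0 1; 0 0 0 0.0015 0 0 1; 0 0 0 0.002 0 0 1; 0 0 0 0.002 0 0 1"

```text
t: 5.72
tool_pos: [0.4752, -0.0053, 0.2129]
tcp_rot: [3.14, 0.001, -0.022]
force: [-4.5, -2.2, 2.3]
finger_gap: 0.005
grasp_force: 2.6
```

servo_tool --series "0 0 0 0.0005 0 0 1; 0 0 0 0.001 0 0 1; 0 0 0 0.0015 0 0 1; 0 0 0 0.0015 0 0 1; 0 0 0 0.0015 0 0 1"

```text
t: 6.35
tool_pos: [0.4763, -0.0053, 0.2128]
tcp_rot: [3.14, 0.003, -0.022]
force: [-5.8, -1.2, 3.6]
finger_gap: 0.005
grasp_force: 3.1
```

servo_tool --series "0 0 0 0.0005 0 0 1; 0 0 0 0.001 0 0 1; 0 0 0 0.001 0 0 1; 0 0 0 0.001 0 0 1; 0 0 0 0.001 0 0 1"

```text
t: 6.98
tool_pos: [0.4769, -0.0054, 0.2128]
tcp_rot: [3.14, 0.004, -0.022]
force: [-6.4, -2.3, 3.3]
finger_gap: 0.002
grasp_force: 3.4
```

Resistance on the right-hand (−y) syringe has climbed steadily from about 3 N to over 6 N, so that one binds and I stop there. Next I back off and push the left one.

servo_tool --series "0 0 0 -0.006 0 0 1; 0 0 0 -0.02 0 0 1; 0 0 0 -0.037 0 0 1; 0 0 0 -0.037 -0.05 0 1; 0 0 0 -0.038 -0.098 0 1"

```text
t: 7.6
tool_pos: [0.4431, 0.0948, 0.2132]
tcp_rot: [3.141, -0.005, -0.023]
force: [0.6, -0.3, -0.3]
finger_gap: 0.007
grasp_force: 0.0
```

servo_tool --series "0 0 0 0.0025 0 0 1; 0 0 0 0.005 0 0 1; 0 0 0 0.0075 0 0 1; 0 0 0 0.01 0 0 1; 0 0 0 0.0125 0 0 1"

```text
t: 8.22
tool_pos: [0.4542, 0.0922, 0.2126]
tcp_rot: [3.139, 0.002, -0.023]
force: [-2.5, -1.1, 1.6]
finger_gap: 0.001
grasp_force: 1.2
```

servo_tool --series "0 0 0 0.0025 0 0 1; 0 0 0 0.005 0 0 1; 0 0 0 0.0075 0 0 1; 0 0 0 0.01 0 0 1; 0 0 0 0.0125 0 0 1"

```text
t: 8.85
tool_pos: [0.4675, 0.0929, 0.2127]
tcp_rot: [3.14, -0.0, -0.022]
force: [-3.2, -2.3, 0.1]
finger_gap: 0.001
grasp_force: 1.2
```

servo_tool --series "0 0 0 0.0015 0 0 1; 0 0 0 0.003 0 0 1; 0 0 0 0.0045 0 0 1; 0 0 0 0.006 0 0 1; 0 0 0 0.0075 0 0 1"

```text
t: 9.48
tool_pos: [0.475, 0.0928, 0.2128]
tcp_rot: [3.14, -0.0, -0.022]
force: [-1.7, -1.9, 0.6]
finger_gap: 0.006
grasp_force: 1.1
```

servo_tool --series "0 0 0 0.001 0 0 1; 0 0 0 0.002 0 0 1; 0 0 0 0.003 0 0 1; 0 0 0 0.003 0 0 1; 0 0 0 0.003 0 0 1"

```text
t: 10.1
tool_pos: [0.4781, 0.0929, 0.2129]
tcp_rot: [3.14, -0.001, -0.022]
force: [-1.6, -0.0, 0.1]
finger_gap: 0.004
grasp_force: 0.8
```

servo_tool --series "0 0 0 0.0015 0 0 1; 0 0 0 0.003 0 0 1; 0 0 0 0.0045 0 0 1; 0 0 0 0.006 0 0 1; 0 0 0 0.0075 0 0 1"

```text
t: 10.72
tool_pos: [0.4855, 0.0927, 0.2128]
tcp_rot: [3.14, -0.0, -0.022]
force: [-2.6, -0.8, 0.3]
finger_gap: 0.012
grasp_force: 1.1
```

servo_tool --series "0 0 0 0.002 0 0 1; 0 0 0 0.004 0 0 1; 0 0 0 0.006 0 0 1; 0 0 0 0.008 0 0 1; 0 0 0 0.01 0 0 1"

```text
t: 11.35
tool_pos: [0.4955, 0.0924, 0.2128]
tcp_rot: [3.14, -0.0, -0.022]
force: [-3.1, -0.4, 0.1]
finger_gap: 0.006
grasp_force: 1.2
```

servo_tool --series "0 0 0 0.0005 0 0 1; 0 0 0 0.001 0 0 1; 0 0 0 0.0015 0 0 1; 0 0 0 0.002 0 0 1; 0 0 0 0.002 0 0 1"

```text
t: 11.98
tool_pos: [0.4975, 0.0924, 0.2128]
tcp_rot: [3.14, -0.001, -0.022]
force: [-2.2, -0.2, 0.8]
finger_gap: 0.003
grasp_force: 0.9
```

servo_tool --series "0 0 0 0.0005 0 0 1; 0 0 0 0.001 0 0 1; 0 0 0 0.0015 0 0 1; 0 0 0 0.002 0 0 1; 0 0 0 0.002 0 0 1"

```text
t: 12.6
tool_pos: [0.4995, 0.0923, 0.2128]
tcp_rot: [3.14, -0.001, -0.022]
force: [-2.1, -0.7, 0.7]
finger_gap: 0.008
grasp_force: 0.9
```

servo_tool --series "0 0 0 0.0005 0 0 1; 0 0 0 0.001 0 0 1; 0 0 0 0.0015 0 0 1; 0 0 0 0.002 0 0 1; 0 0 0 0.002 0 0 1"

```text
t: 13.22
tool_pos: [0.501, 0.0923, 0.2127]
tcp_rot: [3.14, 0.001, -0.022]
force: [-4.9, -0.6, 0.8]
finger_gap: 0.004
grasp_force: 1.9
```

servo_tool --series "0 0 0 0.0005 0 0 1; 0 0 0 0.001 0 0 1; 0 0 0 0.0015 0 0 1; 0 0 0 0.0015 0 0 1; 0 0 0 0.0015 0 0 1"

```text
t: 13.85
tool_pos: [0.5028, 0.0922, 0.2127]
tcp_rot: [3.14, 0.0, -0.022]
force: [-4.2, -0.8, 1.4]
finger_gap: 0.005
grasp_force: 2.2
```

servo_tool --series "0 0 0 0.0005 0 0 1; 0 0 0 0.001 0 0 1; 0 0 0 0.001 0 0 1; 0 0 0 0.001 0 0 1; 0 0 0 0.001 0 0 1"

```text
t: 14.48
tool_pos: [0.5031, 0.0922, 0.2127]
tcp_rot: [3.14, 0.002, -0.022]
force: [-6.4, -0.5, 2.6]
finger_gap: 0.008
grasp_force: 3.0
```

```bash
python3 - <<'E'
from meas import *
p,d=viewer.read_camera("top"); np.savez("top1.npz",p=p,d=d)
s,_=viewer.read_camera("side"); np.savez("side1.npz",p=s)
a=cv2.resize(p[140:230,265:350],None,fx=4,fy=4,interpolation=cv2.INTER_CUBIC)
b=cv2.resize(s[170:250,255:365],None,fx=4,fy=4,interpolation=cv2.INTER_CUBIC)
o=np.zeros((360,780,3),np.uint8);o[:,:340]=a;o[:320,340:]=b;cv2.imwrite("pics/c2.png",o[...,::-1])
E
```

```text
(no output)
```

View pics/c2.png

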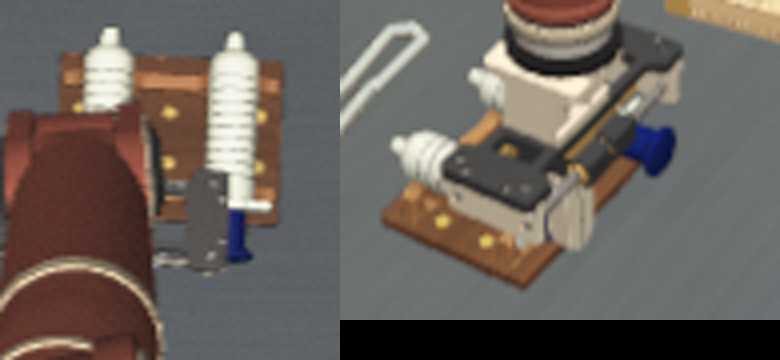

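The gripper hides the left plunger. The nozzle at crop (110,28) has hardly moved, and the right plunger stands part-way out. One more small push should confirm the stop.

servo_tool --series "0 0 0 0.0005 0 0 1; 0 0 0 0.001 0 0 1; 0 0 0 0.0015 0 0 1; 0 0 0 0.0015 0 0 1; 0 0 0 0.0015 0 0 1"

```text
t: 15.2
tool_pos: [0.5037, 0.0922, 0.2127]
tcp_rot: [3.14, 0.005, -0.021]
force: [-7.0, -1.1, 6.1]
finger_gap: 0.005
grasp_force: 4.1
```

servo_tool --series "0 0 0 -0.01 0 0 1; 0 0 0 -0.03 0 0 0.35; 0 0 0 -0.04 0 -0.05 0.35; 0 0 0 -0.04 -0.06 -0.09 0.35; 0 0 0 -0.04 -0.12 -0.09 0.35"

```text
t: 15.82
tool_pos: [0.4705, 0.2083, 0.3059]
tcp_rot: [-3.139, -0.013, -0.026]
force: [1.1, 0.5, -0.5]
finger_gap: 0.386
grasp_force: 0.0
```

servo_tool --series "0 0 0 0 -0.06 0 0.35; 0 0 0 0 -0.1 0 0.35"

```text
t: 16.08
tool_pos: [0.4705, 0.3119, 0.3031]
tcp_rot: [-3.138, -0.007, -0.018]
force: [1.1, -0.7, -0.1]
finger_gap: 0.601
grasp_force: 0.0
```

```bash
python3 - <<'E'
from meas import *
p,d=viewer.read_camera("top"); np.savez("top2.npz",p=p,d=d)
s,_=viewer.read_camera("side")
a=cv2.resize(p[140:230,265:350],None,fx=4,fy=4,interpolation=cv2.INTER_CUBIC)
b=cv2.resize(s[170:250,255:365],None,fx=4,fy=4,interpolation=cv2.INTER_CUBIC)
o=np.zeros((360,780,3),np.uint8);o[:,:340]=a;o[:320,340:]=b;cv2.imwrite("pics/c3.png",o[...,::-1])
hsv=cv2.cvtColor(p,cv2.COLOR_RGB2HSV); white=(hsv[...,1]<70)&(hsv[...,2]>140)
blue=(hsv[...,0]>105)&(hsv[...,0]<130)&(hsv[...,1]>130)
for nm,a,b in(("L",280,303),("R",313,335)):
    w=np.where(white[140:200,a:b].sum(1)>=2)[0]+140; q=np.where(blue[185:225,a:b].sum(1)>=2)[0]+185
    print(nm,"white rows",w.min(),w.max(),"blue",q.min(),q.max(),"nozzle",onz("top",(a+b)/2,w.min(),.045)[:2].round(4),"disc",onz("top",(a+b)/2,q.max()+.5,.045)[0].round(4))
s=robot.state(); print(s["tool_pos"].round(4) if hasattr(s["tool_pos"],"round") else s["tool_pos"],s["t"])
E
python3 go.py .579 .0907 .26 -1.2
```

```text
L white rows 147 191 blue 192 194 nozzle [0.6593 0.0903] disc 0.512
R white rows 148 192 blue 193 204 nozzle [ 0.6581 -0.0099] disc 0.483
[0.4696 0.3145 0.3026] 16.175
t 16.18 pos [0.4696 0.3145 0.3026] F [-0.6   0.25  0.11] gap 0.637
turn [-0.37 -0.33  0.52] shift [0.1118 0.2228 0.0418]
```

View pics/c3.png

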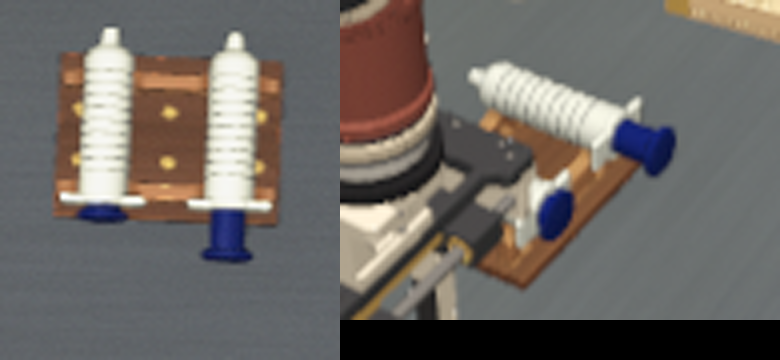

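The left plunger is fully home: only a thin blue disc shows at crop (100,212). The right plunger stands part-way at (226,255). Next I grasp the left syringe.

servo_tool --series "-0.2 -0.2 0.3 0.028 0.056 0.01 0.35; -0.4 -0.3 0.5 0.056 0.112 0.02 0.35; -0.4 -0.3 0.5 0.085 0.168 0.03 0.35; -0.4 -0.3 0.5 0.115 0.2238 0.035 0.35; -0.4 -0.3 0.5 0.115 0.2238 0.035 0.35"

```text
t: 16.8
tool_pos: [0.5828, 0.0727, 0.2677]
tcp_rot: [3.128, -0.001, -0.043]
force: [-0.7, 0.5, -0.2]
finger_gap: 0.649
grasp_force: 0.0
```

```bash
python3 go.py .582 .0907 .214 -1.2
```

```text
t 16.8 pos [0.5828 0.0727 0.2677] F [-0.75  0.51 -0.19] gap 0.649
turn [ 0.79 -0.07 -1.28] shift [-0.0016 -0.0187  0.0535]
```

servo_tool --series "0.8 0 -1.3 -0.001 -0.0185 0 0.35; 0.8 0 -1.3 -0.001 -0.0185 0 0.35; 0.8 0 -1.3 -0.001 -0.0185 0.02 0.35; 0.8 0 -1.3 -0.001 -0.0185 0.04 0.35; 0.8 0 -1.3 -0.001 -0.0185 0.0535 0.35"

```text
t: 17.42
tool_pos: [0.582, 0.098, 0.2229]
tcp_rot: [-3.138, -0.008, -0.007]
force: [1.5, 0.2, 0.6]
finger_gap: 0.65
grasp_force: 0.0
```

```bash
python3 go.py .582 .0907 .214 -1.2
```

```text
t 17.43 pos [0.582  0.098  0.2229] F [1.47 0.19 0.56] gap 0.65
turn [-0.19 -0.46  0.78] shift [0.     0.0073 0.0089]
```

servo_tool --series "0 0 0 0 0 0 0.35; 0 0 0 0 0 0 0.35"

```text
t: 17.68
tool_pos: [0.5797, 0.0993, 0.2144]
tcp_rot: [-3.138, 0.002, -0.006]
force: [0.9, -4.1, 2.8]
finger_gap: 0.651
grasp_force: 2.1
```

```bash
python3 go.py .582 .0907 .214 -1.2
```

```text
t 17.68 pos [0.5797 0.0993 0.2144] F [ 0.88 -4.15  2.77] gap 0.651
turn [-0.23  0.14  0.84] shift [0.0023 0.0086 0.0004]
```

servo_tool --series "-0.2 0.1 0.8 0.002 0.0086 0 0.35; -0.2 0.1 0.8 0.002 0.0086 0 0.35; -0.2 0.1 0.8 0.002 0.0086 0 0.35"

```text
t: 18.05
tool_pos: [0.581, 0.0914, 0.213]
tcp_rot: [-3.139, 0.005, -0.021]
force: [0.8, 0.5, 0.1]
finger_gap: 0.649
grasp_force: 0.0
```

```bash
python3 go.py .582 .0907 .214 -1.2
```

```text
t 18.05 pos [0.581  0.0914 0.213 ] F [0.8  0.49 0.14] gap 0.649
turn [-0.17  0.28  0.  ] shift [ 0.001   0.0007 -0.001 ]
```

Centred. Now close.

servo_tool --series "0 0 0 0 0 0 0.6; 0 0 0 0 0 0 0.8; 0 0 0 0 0 0 0.8; 0 0 0 0 0 0 0.8; 0 0 0 0 0 0 0.8"

```text
t: 18.68
tool_pos: [0.5813, 0.0897, 0.2137]
tcp_rot: [-3.141, 0.003, -0.023]
force: [-1.2, -3.1, -0.7]
finger_gap: 0.42
grasp_force: 30.0
```

servo_tool --series "0 0 0 0 0 -0.005 0.8; 0 0 0 0 0 -0.02 0.8; 0 0 0 0 0 -0.05 0.8; 0 0 0 0 0 -0.08 0.8; 0 0 0 0 0 -0.08 0.8"

```text
t: 19.3
tool_pos: [0.5825, 0.0912, 0.2967]
tcp_rot: [-3.138, -0.004, -0.021]
force: [0.5, 0.2, -3.2]
finger_gap: 0.419
grasp_force: 30.0
```

```bash
python3 go.py .5064 -.3629 .294 5.4
```

```text
t 19.3 pos [0.5825 0.0912 0.2967] F [ 0.54  0.25 -3.15] gap 0.419
turn [-0.22 -0.23 -6.6 ] shift [-0.0666  0.4556  0.0006]
```

servo_tool --series "0 0 -0.7 -0.004 0.025 0 0.8; 0 0 -1.5 -0.011 0.07 0 0.8; 0 0 -2.2 -0.018 0.12 0 0.8; 0 0 -3 -0.026 0.17 0 0.8; 0 0 -3.7 -0.033 0.22 0 0.8"

```text
t: 19.92
tool_pos: [0.5431, -0.1297, 0.2922]
tcp_rot: [-3.138, 0.005, 0.044]
force: [1.4, 0.3, -3.6]
finger_gap: 0.416
grasp_force: 30.0
```

servo_tool --series "0 0 -0.7 -0.006 0.05 0 0.8; 0 0 -1.5 -0.012 0.1 0 0.8; 0 0 -2.2 -0.018 0.15 0 0.8; 0 0 -2.8 -0.022 0.18 0 0.8; 0 0 -2.8 -0.022 0.18 0 0.8"

```text
t: 20.55
tool_pos: [0.5278, -0.3129, 0.2916]
tcp_rot: [-3.14, 0.006, 0.085]
force: [-1.0, 0.3, -3.3]
finger_gap: 0.419
grasp_force: 30.0
```

servo_tool --series "0 0 0 0 0 0 0.8; 0 0 0 0 0 0 0.8"

```text
t: 20.8
tool_pos: [0.5302, -0.3074, 0.2926]
tcp_rot: [-3.137, 0.003, 0.095]
force: [0.4, 0.4, -2.8]
finger_gap: 0.417
grasp_force: 30.0
```

```bash
python3 go.py .5015 -.3634 .24 5.4; python3 - <<'E'
from h import *
p,d=viewer.read_camera("top"); np.savez("top3.npz",p=p,d=d); cv2.imwrite("pics/c4.png",cv2.resize(p[140:260,370:490],None,fx=4,fy=4,interpolation=cv2.INTER_CUBIC)[...,::-1])
E
```

```text
t 20.8 pos [ 0.5302 -0.3074  0.2926] F [ 0.4   0.36 -2.8 ] gap 0.417
turn [-0.25  0.18  0.03] shift [-0.0337  0.0533  0.0525]
```

View pics/c4.png

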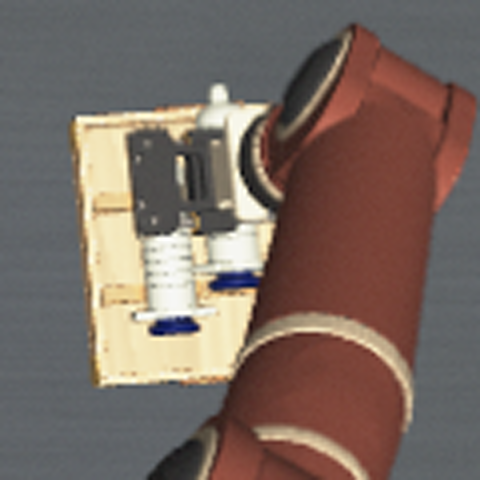

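The held syringe is at crop (225,230) with its plunger home, and the packed one at (168,280) is undisturbed. I'll move over the bay before lowering.

servo_tool --series "-0.2 0.2 0 -0.017 0.027 0 0.8; -0.2 0.2 0 -0.0335 0.0535 0 0.8; -0.2 0.2 0 -0.0335 0.0535 0.01 0.8; -0.2 0.2 0 -0.0335 0.0535 0.03 0.8; -0.2 0.2 0 -0.0335 0.0535 0.03 0.8"

```text
t: 21.48
tool_pos: [0.5013, -0.3636, 0.2612]
tcp_rot: [-3.138, 0.002, 0.094]
force: [0.6, 0.6, -2.7]
finger_gap: 0.414
grasp_force: 30.0
```

servo_tool --series "0 0 0 0 0 0 0.8; 0 0 0 0 0 0 0.8"

```text
t: 21.72
tool_pos: [0.5016, -0.3656, 0.2639]
tcp_rot: [3.139, -0.002, 0.092]
force: [0.8, -0.7, -2.5]
finger_gap: 0.418
grasp_force: 30.0
```

```bash
python3 go.py .5015 -.3634 .22 5.4;  python3 - <<'E'
from meas import *
p,d=viewer.read_camera("side"); cv2.imwrite("pics/c5.png",cv2.resize(p[110:200,310:430],None,fx=5,fy=5,interpolation=cv2.INTER_CUBIC)[...,::-1])
E
```

```text
t 21.73 pos [ 0.5016 -0.3656  0.2639] F [ 0.82 -0.72 -2.47] gap 0.418
turn [ 0.13 -0.11 -0.1 ] shift [ 0.     -0.0023  0.0439]
```

View pics/c5.png

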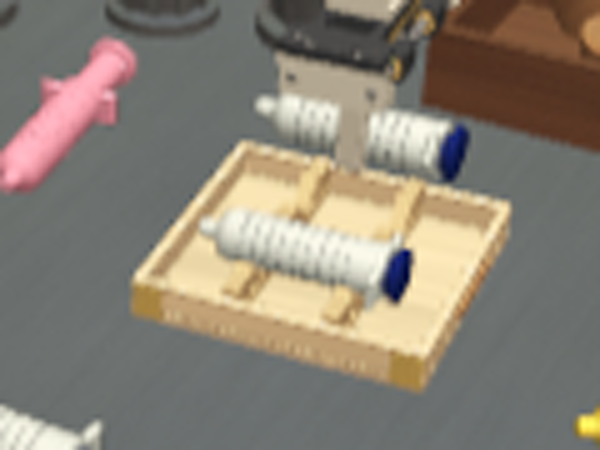

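The held syringe hangs parallel to the packed one, above the empty bay at crop (360,135). Now I lower it.

servo_tool --series "0 0 0 0 -0.001 0.01 0.8; 0 0 0 0 -0.001 0.02 0.8; 0 0 0 0 -0.001 0.03 0.8; 0 0 0 0 -0.001 0.037 0.8; 0 0 0 0 -0.001 0.04 0.8"

```text
t: 22.4
tool_pos: [0.5008, -0.3649, 0.2222]
tcp_rot: [3.141, 0.0, 0.092]
force: [-0.2, 0.4, -3.0]
finger_gap: 0.416
grasp_force: 30.0
```

servo_tool --series "0 0 0 0 0 0.001 0.8; 0 0 0 0 0 0.002 0.8; 0 0 0 0 0 0.004 0.8; 0 0 0 0 0 0.006 0.8; 0 0 0 0 0 0.006 0.8"

```text
t: 23.02
tool_pos: [0.5009, -0.3649, 0.2169]
tcp_rot: [3.141, -0.0, 0.092]
force: [-0.2, -0.0, -3.3]
finger_gap: 0.414
grasp_force: 30.0
```

servo_tool --series "0 0 0 0 0 0.001 0.8; 0 0 0 0 0 0.002 0.8; 0 0 0 0 0 0.003 0.8; 0 0 0 0 0 0.003 0.8"

```text
t: 23.52
tool_pos: [0.501, -0.3647, 0.2141]
tcp_rot: [3.141, -0.001, 0.092]
force: [-0.3, 1.0, -1.8]
finger_gap: 0.418
grasp_force: 30.0
```

servo_tool --series "0 0 0 0 0 0.0005 0.8; 0 0 0 0 0 0.001 0.8; 0 0 0 0 0 0.0015 0.8; 0 0 0 0 0 0.0015 0.8"

```text
t: 24.02
tool_pos: [0.5011, -0.3646, 0.2135]
tcp_rot: [3.141, -0.001, 0.092]
force: [-0.7, 2.6, 5.5]
finger_gap: 0.415
grasp_force: 30.0
```

servo_tool --series "0 0 0 0 0 -0.0005 0.54; 0 0 0 0 0 -0.0005 0.5; 0 0 0 0 0 -0.0005 0.46; 0 0 0 0 0 -0.0005 0.44; 0 0 0 0 0 -0.0005 0.44"

```text
t: 24.65
tool_pos: [0.501, -0.365, 0.213]
tcp_rot: [3.14, -0.001, 0.092]
force: [-0.7, 0.7, -0.3]
finger_gap: 0.56
grasp_force: 0.0
```

servo_tool --series "0 0 0 0 0 -0.005 0.44; 0 0 0 0 0 -0.02 0.44; 0 0 0 0 0 -0.05 0.44; 0 0 0 0 0 -0.085 0.35; 0 0 0 0 0 -0.085 0.35"

```text
t: 25.28
tool_pos: [0.5018, -0.3656, 0.3024]
tcp_rot: [3.135, -0.007, 0.092]
force: [0.1, -0.3, -0.2]
finger_gap: 0.646
grasp_force: 0.0
```

```bash
python3 go.py .582 -.0057 .28 -1.2
```

```text
t 25.27 pos [ 0.5018 -0.3656  0.3024] F [ 0.15 -0.33 -0.2 ] gap 0.646
turn [ 0.36 -0.43  6.45] shift [ 0.1126 -0.3512  0.0208]
```

servo_tool --series "0 0 1.3 0.018 -0.057 0 0.35; 0 0 2.6 0.037 -0.115 0.005 0.35; 0 0 3.9 0.056 -0.173 0.01 0.35; 0 0 5.2 0.075 -0.231 0.015 0.35; 0 0 6.4 0.093 -0.289 0.02 0.35"

```text
t: 25.9
tool_pos: [0.5671, -0.0666, 0.2774]
tcp_rot: [3.14, -0.0, -0.021]
force: [1.4, 0.6, -0.7]
finger_gap: 0.648
grasp_force: 0.0
```

servo_tool --series "0 0 0 0.014 -0.03 0 0.35; 0 0 0 0.021 -0.055 0 0.35; 0 0 0 0.021 -0.055 0 0.35; 0 0 0 0.021 -0.055 0 0.35; 0 0 0 0.021 -0.055 0 0.35"

```text
t: 26.52
tool_pos: [0.5887, -0.0161, 0.2777]
tcp_rot: [3.139, -0.0, -0.023]
force: [-0.7, 0.4, 0.4]
finger_gap: 0.649
grasp_force: 0.0
```

```bash
python3 - <<'E'
from meas import *
p,d=viewer.read_camera("top"); q,_=viewer.read_camera("side")
o=np.zeros((480,790,3),np.uint8); o[:,:400]=cv2.resize(p[145:245,382:465],(400,480)); o[:350,400:]=cv2.resize(q[125:195,330:420],(390,350)); cv2.imwrite("pics/c6.png",o[...,::-1])
E
python3 go.py .582 -.0057 .219 -1.2
```

```text
t 26.62 pos [ 0.5889 -0.0156  0.2778] F [-0.72 -0.6   0.53] gap 0.65
turn [ 0.11 -0.03 -0.09] shift [-0.0071 -0.0098  0.0587]
```

View pics/c6.png

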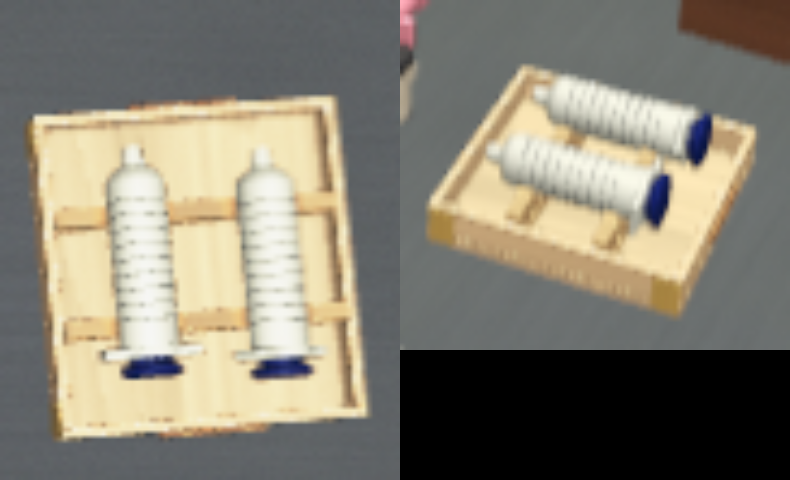

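Both syringes lie level and parallel in the box, the new one at (270,265) with its plunger home. Next I grasp the binding one.

servo_tool --series "0 0 0 -0.007 -0.0098 0 0.35; 0 0 0 -0.007 -0.0098 0.01 0.35; 0 0 0 -0.007 -0.0098 0.01 0.35; 0 0 0 -0.007 -0.0098 0.01 0.35"

```text
t: 27.12
tool_pos: [0.5824, -0.0042, 0.2675]
tcp_rot: [3.14, -0.0, -0.02]
force: [0.3, 0.1, 1.2]
finger_gap: 0.649
grasp_force: 0.0
```

```bash
python3 go.py .582 -.0057 .219 -1.2
```

```text
t 27.12 pos [ 0.5824 -0.0042  0.2675] F [0.27 0.08 1.18] gap 0.649
turn [ 0.08 -0.03  0.04] shift [-0.0004  0.0015  0.0485]
```

servo_tool --series "0 0 0 0 0.001 0.015 0.35; 0 0 0 0 0.001 0.035 0.35; 0 0 0 0 0.001 0.0485 0.35; 0 0 0 0 0.001 0.0485 0.35; 0 0 0 0 0.001 0.0485 0.35"

```text
t: 27.75
tool_pos: [0.5826, -0.0052, 0.2194]
tcp_rot: [3.14, -0.001, -0.02]
force: [0.8, -0.4, -0.8]
finger_gap: 0.65
grasp_force: 0.0
```

servo_tool --series "0 0 0 0 0 0 0.6; 0 0 0 0 0 0 0.8; 0 0 0 0 0 0 0.8; 0 0 0 0 0 0 0.8; 0 0 0 0 0 0 0.8"

```text
t: 28.38
tool_pos: [0.5825, -0.0062, 0.2195]
tcp_rot: [3.139, -0.002, -0.021]
force: [-1.1, -3.0, 3.0]
finger_gap: 0.407
grasp_force: 30.0
```

servo_tool --series "0 0 0 0 0 -0.005 0.8; 0 0 0 0 0 -0.02 0.8; 0 0 0 0 0 -0.05 0.8; 0 0 0 0 0 -0.08 0.8; 0 0 0 0 0 -0.08 0.8"

```text
t: 29.0
tool_pos: [0.5831, -0.0043, 0.3019]
tcp_rot: [-3.142, -0.007, -0.019]
force: [0.5, -0.4, -3.3]
finger_gap: 0.404
grasp_force: 30.0
```

```bash
python3 go.py .5197 .3382 .295 -6.9
```

```text
t 29.0 pos [ 0.5831 -0.0043  0.3019] F [ 0.52 -0.38 -3.31] gap 0.404
turn [-0.02 -0.4   5.81] shift [-0.07   -0.3412  0.0064]
```

servo_tool --series "0 0 0.8 -0.006 -0.025 0 0.8; 0 0 1.7 -0.015 -0.07 0 0.8; 0 0 2.5 -0.025 -0.12 0 0.8; 0 0 3.3 -0.035 -0.17 0 0.8; 0 0 4.2 -0.045 -0.22 0 0.8"

```text
t: 29.62
tool_pos: [0.5406, 0.2177, 0.2974]
tcp_rot: [3.14, 0.002, -0.093]
force: [1.2, -0.2, -3.3]
finger_gap: 0.406
grasp_force: 30.0
```

servo_tool --series "0 0 0.5 -0.005 -0.045 0 0.8; 0 0 1 -0.01 -0.09 0 0.8; 0 0 1.6 -0.014 -0.12 0 0.8; 0 0 1.6 -0.014 -0.12 0 0.8; 0 0 1.6 -0.014 -0.12 0 0.8"

```text
t: 30.25
tool_pos: [0.5387, 0.3355, 0.2975]
tcp_rot: [3.138, 0.001, -0.122]
force: [0.3, -0.8, -3.8]
finger_gap: 0.406
grasp_force: 30.0
```

servo_tool --series "0 0 0 0 0 0 0.8; 0 0 0 0 0 0 0.8"

```text
t: 30.5
tool_pos: [0.5394, 0.3353, 0.2988]
tcp_rot: [3.14, -0.001, -0.123]
force: [0.3, -0.4, -3.5]
finger_gap: 0.405
grasp_force: 30.0
```

```bash
python3 go.py .5197 .3382 .25 -6.9
```

```text
t 30.5 pos [0.5394 0.3353 0.2988] F [ 0.34 -0.41 -3.5 ] gap 0.405
turn [ 0.1  -0.05 -0.17] shift [-0.0199 -0.0005  0.0487]
```

servo_tool --series "0 0 0 -0.01 0 0 0.8; 0 0 0 -0.02 0 0 0.8; 0 0 0 -0.02 0 0.025 0.8; 0 0 0 -0.02 0 0.05 0.8; 0 0 0 -0.02 0 0.05 0.8"

```text
t: 31.12
tool_pos: [0.5175, 0.339, 0.247]
tcp_rot: [3.137, 0.004, -0.12]
force: [-0.7, -0.4, -3.1]
finger_gap: 0.408
grasp_force: 30.0
```

servo_tool --series "0 0 0 0 0 0.01 0.8; 0 0 0 0 0 0.02 0.8; 0 0 0 0 0 0.03 0.8; 0 0 0 0 0 0.04 0.8; 0 0 0 0 0 0.042 0.8"

```text
t: 31.75
tool_pos: [0.5189, 0.3387, 0.2057]
tcp_rot: [3.139, 0.001, -0.121]
force: [-0.1, -0.1, -3.4]
finger_gap: 0.406
grasp_force: 30.0
```

servo_tool --series "0 0 0 0 0 0.001 0.8; 0 0 0 0 0 0.002 0.8; 0 0 0 0 0 0.003 0.8; 0 0 0 0 0 0.004 0.8; 0 0 0 0 0 0.004 0.8"

```text
t: 32.38
tool_pos: [0.5192, 0.3389, 0.2027]
tcp_rot: [3.14, -0.001, -0.121]
force: [0.1, -0.2, -2.9]
finger_gap: 0.41
grasp_force: 30.0
```

servo_tool --series "0 0 0 0 0 0.001 0.8; 0 0 0 0 0 0.002 0.8; 0 0 0 0 0 0.003 0.8; 0 0 0 0 0 0.004 0.8; 0 0 0 0 0 0.004 0.8"

```text
t: 33.0
tool_pos: [0.5191, 0.3389, 0.1986]
tcp_rot: [3.14, -0.001, -0.121]
force: [-0.7, -1.1, -2.9]
finger_gap: 0.406
grasp_force: 30.0
```

servo_tool --series "0 0 0 0 0 0.0005 0.8; 0 0 0 0 0 0.001 0.8; 0 0 0 0 0 0.001 0.8"

```text
t: 33.38
tool_pos: [0.5193, 0.3389, 0.1979]
tcp_rot: [3.141, -0.001, -0.121]
force: [-0.8, -0.1, -2.3]
finger_gap: 0.408
grasp_force: 30.0
```

servo_tool --series "0 0 0 0 0 0.0005 0.8; 0 0 0 0 0 0.001 0.8; 0 0 0 0 0 0.001 0.8"

```text
t: 33.75
tool_pos: [0.5194, 0.3389, 0.1974]
tcp_rot: [3.141, -0.001, -0.121]
force: [-1.2, -1.0, 4.1]
finger_gap: 0.406
grasp_force: 30.0
```

servo_tool --series "0 0 0 0 0 0 0.55; 0 0 0 0 0 0 0.5; 0 0 0 0 0 0 0.42; 0 0 0 0 0 0 0.38; 0 0 0 0 0 0 0.38"

```text
t: 34.38
tool_pos: [0.5192, 0.3389, 0.1966]
tcp_rot: [3.14, -0.001, -0.121]
force: [-0.5, -0.2, 0.2]
finger_gap: 0.618
grasp_force: 0.0
```

servo_tool --series "0 0 0 0 0 -0.005 0.38; 0 0 0 0 0 -0.025 0.38; 0 0 0 0 0 -0.06 0.38; 0 0 0 0 0 -0.11 0.38; 0 0 0 0 0.04 -0.15 0.38"

```text
t: 35.0
tool_pos: [0.5137, 0.3024, 0.349]
tcp_rot: [-3.138, -0.003, -0.115]
force: [1.0, 0.6, 0.3]
finger_gap: 0.619
grasp_force: 0.0
```

servo_tool --series "0 0 0 -0.02 0.05 0 0.38; 0 0 0 -0.03 0.1 0 0.38; 0 0 0 -0.03 0.16 0 0.38; 0 0 0 -0.03 0.2 0 0.38; 0 0 0 -0.03 0.2 0 0.38"

```text
t: 35.62
tool_pos: [0.4599, 0.1008, 0.3477]
tcp_rot: [3.139, -0.001, -0.129]
force: [0.6, 1.3, 1.1]
finger_gap: 0.621
grasp_force: 0.0
```

```bash
python3 - <<'E'
from meas import *
p,d=viewer.read_camera("top"); q,_=viewer.read_camera("side")
o=np.zeros((600,790,3),np.uint8); o[:335,:]=cv2.resize(p[110:250,150:480],(790,335)); o[340:600,:416]=cv2.resize(q[180:380,130:450],(416,260)); cv2.imwrite("pics/c7.png",o[...,::-1])
s=robot.state(); print(s["t"],s["tool_pos"],s["force"])
E
```

```text
35.725 [0.46042282 0.10475836 0.34743031] [0.45984443 0.75339551 0.01727769]
```

View pics/c7.png

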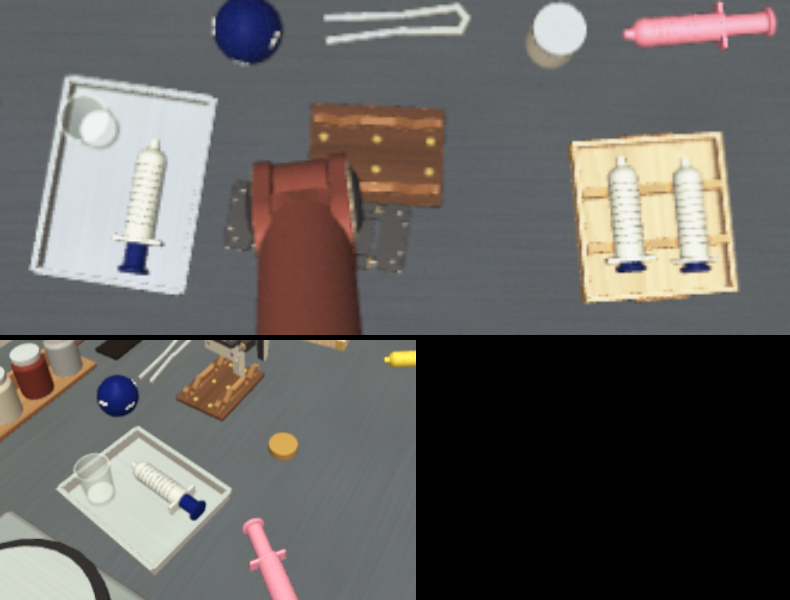

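The binding syringe lies flat in the tray at (143,205) with its plunger part-way out. The sound one is seated in the box at (690,215) with its plunger home, and everything else looks untouched. The robot is clear, so I hand in.

```bash
python3 -c "
from cell import robot
print(robot.hand_in())"
```

```text
the job is handed in; nothing more can be done
None
```

The job is handed in at about 36 s: the free-running syringe is in the empty bay of the box with its plunger home, and the binding one is in the cullet tray with its plunger left where it stuck; no verdict was returned.

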